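Load the thread tin and take off its dust cover

ROBOT

A 6-joint arm with a two-finger parallel gripper is mounted at the origin on the work surface. World frame = base frame: x ahead of the robot, y to its left, z up, the work surface at z = 0. Lengths are in m, angles in rad, forces in N, time in s.
With the tool pointing down it reaches from about 0.25 to 0.775 m from the base axis. Payload 4 kg.
Tool frame: the origin (TCP) lies at the centre of the arm's flange, where the gripper is bolted on; the fingertips stand 199 mm ahead of it and the grasp point (between the pads) lies 180 mm ahead of it; z points along the fingers, y is the line along which they close (so a half turn about z gives the same grasp; the last joint's range is limited). The gripper opens to 94 mm and grips with 3 to 60 N. Pads are 16 mm wide; open, the fingers measure 119 mm over their backs; the gripper's body (75 mm by 177 mm) begins 78 mm behind the grasp point.
Start: joints at [1.231, 0.087, 1.371, -0, 1.684, -0.103], TCP at [0.129, 0.535, 0.405] pointing down, gripper open.
Joint ranges: [-3.1, 3.1], [-0.76, 2.03], [0.27, 2.55], [-1.08, 4.22], [0.17, 2.65], [-2.57, 2.57]. Speed limits (rad/s): [2.79, 2.79, 3.14, 3.14, 3.14, 3.14].

INTERFACE

Orientations are given as a rotation vector (axis times angle).
In Python, from cell import readout, optics, manip gives the robot as it stands. The module is installed in compiled form; this text tells all that it offers.
- The arm moves only by the tool pendant, called after "Call:" by a JSON object that holds its "method" and its "body", one argument or row to a line. Schema: {"type":"object","properties":{"ticks":{"type":"array","items":{"type":"array","items":{"type":"array","items":{"type":"number"},"minItems":4,"maxItems":4},"minItems":1,"maxItems":10},"minItems":1,"maxItems":1},"jaw":{"type":"number"},"only":{"type":"string"},"quiet":{"type":"boolean"},"lines":{"type":"string"}},"required":["ticks"],"additionalProperties":false}. ticks is a list that holds a single list of rows (three levels of brackets), with 1 to 10 rows, each of 4 numbers: dx, dy, dz in mm, then a turn about the tool's z in units of 0.25 rad; each row is the pose to reach, as a shift and turn from the pose commanded when the call began, along the tool's axes at that moment; what a row does not reach only later rows make up. A row lasts 1/12 s, in which the tool goes at most 0.0417 m and 0.125 rad, less where a joint would pass 70% of its speed; a pose out of reach is approached as far as the arm can. jaw is the finger opening in m, set as the call begins (left out keeps the last). The fingers move at their own pace and stop on an object; the grip force is fixed at half the most. Time passes only in rows, so rows that do not move let the fingers close. The tool returns the time, the measured TCP pose, the force, the opening and the grip force at its end. only (a regular expression) keeps the lines of the reply that match it, lines (a string "A,B") keeps lines A to B, and quiet returns only ok. Input that does not fit is refused with a message, and nothing moves.
- readout.sense(): the state, without advancing time (a new reading comes with each control period).
- optics.snapshot(name): name is "side" or "top" or "wrist"; returns (picture, depth): 384x512x3 uint8, blue, green, red; 384x512 float32, m along the optical axis (not along the pixel's ray), 0 where there is no reading.
- optics.camera_info(name): a dict with "K" (3x3 intrinsics, pixels), "R" (3x3) and "t" (3): a world point X has camera coordinates R X + t. Camera axes: x right, y down, z forward; pixel columns grow to the right and rows downward; lengths in m; the calibration is good to about 2 mm. A picture is of the moment at which its call begins: read the wrist's pose just before it. camera_info takes no time and is no camera call; for the wrist camera it gives the pose at the moment of the call.
- manip.job_done(): hands the job in; it is judged then, once.
The state is a dict: "time": time; "qpos": joint angles; "qvel": joint speeds; "tau": joint torques, N m; "tool_pos": TCP position; "orientation": TCP orientation; "ft_force": force on the tool from outside, world axes, zero at the start; "moment": the same for the moment, N m; "finger_gap": finger opening in m; "grasp_force": force on a finger pad.
Only numpy, scipy, OpenCV 4.12 (cv2) and the standard library are available. Lean on these libraries where they do the work, as an engineer would, in place of code of your own. Each camera call takes 0.05 s, during which the arm holds its last target. There are 200 camera calls.

TASK

Set up the counter's thread tin: slide the red spool straight up off its post, stand it in the middle of the open tin and let go. Then carry the two nested lids together by the inner lid's wooden knob, lower them gently onto the tin until the inner lid is fully seated in the mouth, and let go. Last, take the blue outer lid by its metal collar, lift it off alone while the yellow inner lid stays seated and undisturbed, and finish still holding the outer lid level, about 10 cm above where it sat, touching nothing but the gripper; leave the tin where it is and the yellow spool, the button jar and the pin box alone.

Things in the scene. Friction and masses are not known exactly. Their poses are not given: they have to be found in the camera images.
- tin: a heavy round open tin (0.7 to 1.1 kg), white with two blue bands, 122 mm outer diameter, 82 mm high, wall 3 mm, floor 5 mm thick (inside about 114 mm clear across, 77 mm deep). Loose on the counter. Origin: centre of its underside; z up. With the spool in it, there is room to open the fingers only part way (to about 50 mm)
- tin_rim (a point): centre of the tin's mouth, level with the rim, 82 mm above its underside
- inner_lid: yellow inner lid, under the blue outer lid. Its underside is a 10 mm deep plug, tapering from 109 to 102 mm diameter, that enters the tin's mouth; above it a flange, 122 mm diameter, 6 mm thick, that rests on the tin's rim. Origin: centre of the plug's underside, on the counter at the start, 72 mm above the tin's underside when seated; z up along the knob
- knob_top (a point): top of the inner lid's upright wooden knob, 18 mm diameter, 72 mm above the inner lid's origin. It stands out freely 32 mm above the outer lid's collar; lifting by it lifts both lids, as the outer one rests on the inner one's flange
- outer_lid: blue outer lid (dust cover), resting loosely on the inner lid's flange: disc, 132 mm diameter, its top 9 mm above the origin, with a 5 mm skirt round the flange (2.5 mm play). Origin: centre of the skirt's lower edge, 11 mm above the inner lid's origin when nested; z up
- collar_top (a point): centre of the top of the outer lid's aluminium collar, 40 mm outer and 30 mm inner diameter, 20 mm tall, 29 mm above the lid's origin. The knob stands free inside it: gripped from outside with the fingertips near the disc, the collar lifts the outer lid alone
- red_stand: fixed round wooden stand, 80 mm diameter, 12 mm thick, with an upright steel post, 10 mm diameter, in its centre, whose top is 85 mm above the counter. Carries the red spool, whose underside rests on the wood. Origin: centre of its underside
- red_post_tip (a point): top of the red spool's post, 85 mm above the counter; it stands 13 mm above the spool's hub
- red_spool: red thread spool (thread and flanges), axis z upright. Wound part 60 mm diameter, 33 mm high; above it a bare white hub, 28 mm diameter, up to 60 mm total height: grip it there from above, fingertips just over the flange. 16 mm bore. Origin: centre of its underside. On its post at the start, 12 mm above the counter; in the tin, its origin is 5 mm above the tin's underside
- yellow_spool: yellow thread spool (thread and flanges), axis z upright. Wound part 60 mm diameter, 33 mm high; above it a bare white hub, 28 mm diameter, up to 60 mm total height: grip it there from above, fingertips just over the flange. 16 mm bore. Origin: centre of its underside. Bystander, sits on its own fixed stand, same as the red one (post top 85 mm above the counter)
- button_jar: bystander: clear jar of coloured buttons with an aluminium cap, 68 mm diameter, 78 mm high. Origin: centre of its underside
- pin_box: bystander: cardboard box with a white lid, 102 x 67 mm (x, y), 33 mm high. Origin: centre of its underside

How it is judged:
By the outcome, as a careful person would: the job done as asked, in the order asked, and still so for the second after the job is handed in, while the arm keeps its last pose, push and grip.
It also fails if it takes over 64 s, if anything falls off the work surface, if the arm or the gripper's body presses on something with over 40 N, if the wrist force passes 120 N, or if a joint passes its speed limit or range.

## Working session

There is one attempt and no reset: what is moved stays moved. The work goes in short steps, Python scripts to look and compute and a tool call to move; the robot and the scene stay as the last step left them, time stands still between calls to the robot, and variables do not carry over. Pictures are saved under pics/ and viewed, at most 10 in all, crops included, and the job is handed in when it is done.

```bash
mkdir -p pics
```

Create h.py:
```python
import numpy as np, cv2
from cell import readout, optics, manip
def snap(n,f):
    info=optics.camera_info(n); p,d=optics.snapshot(n); cv2.imwrite('pics/'+f+'.png',p); np.savez('pics/'+f+'.npz',p=p,d=d,K=info['K'],R=info['R'],t=info['t'])
def load(f): return np.load('pics/'+f+'.npz')
def cloud(f):
    o=load(f); d=o['d']; v,u=np.mgrid[:d.shape[0],:d.shape[1]]
    c=np.stack([u,v,np.ones_like(u)],-1)@np.linalg.inv(o['K']).T*d[...,None]
    return (c-o['t'])@o['R'], d>0, o['p']
def onplane(f,u,v,z):
    o=load(f); r=o['R'].T@np.linalg.inv(o['K'])@[u,v,1]; c=-o['R'].T@o['t']; return c+r*(z-c[2])/r[2]
```

Run:
```python
from h import *
s=readout.sense(); print({k:np.round(v,3) for k,v in s.items()})
snap('top','t0'); snap('side','s0')
a=cv2.imread('pics/t0.png');b=cv2.imread('pics/s0.png')
cv2.imwrite('pics/v0.png',a)
for n in('top','side'):
    i=optics.camera_info(n);print(n,-np.array(i['R']).T@i['t'])
```

```text
{'time': np.float64(0.0), 'qpos': array([ 1.231,  0.088,  1.372,  0.   ,  1.684, -0.103]), 'qvel': array([-0.001,  0.001,  0.002,  0.   , -0.   ,  0.001]), 'tau': array([ 2.0000e-03, -3.4018e+01, -3.0243e+01,  7.2000e-02,  3.3000e-02,
       -0.0000e+00]), 'tool_pos': array([0.129, 0.535, 0.404]), 'orientation': array([-3.710e-01, -3.119e+00,  3.000e-03]), 'ft_force': array([ 0.069, -0.767,  0.757]), 'moment': array([-0.004,  0.021,  0.06 ]), 'grasp_force': np.float64(0.0), 'finger_gap': np.float64(0.094)}
top [0.40471901 0.01229645 1.27980232]
side [0.26416266 0.56243895 0.82022766]
```

View pics/t0.png

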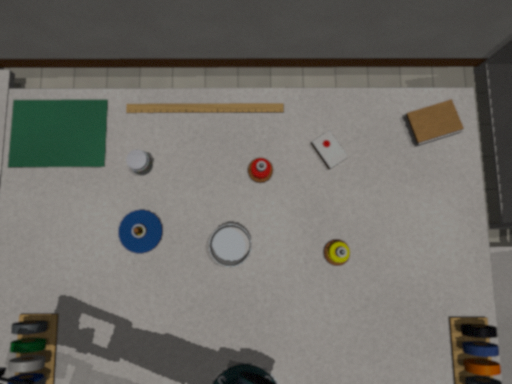

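View pics/s0.png

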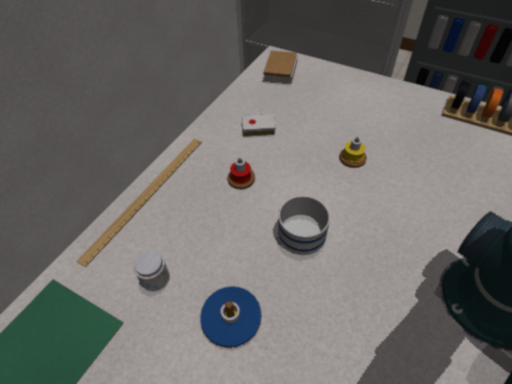

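Top view: red spool at about (261,169), tin (231,243), lids (140,231), yellow spool (338,252), jar (139,161) and pin box (328,149). Next I measure these positions with both cameras.

Create m.py:
```python
from h import *
from scipy.optimize import least_squares
def circ(P,r=None):
    f=lambda q:np.hypot(P[:,0]-q[0],P[:,1]-q[1])-(q[2] if r is None else r)
    s=least_squares(f,[*P[:,:2].mean(0),.05],loss='soft_l1',f_scale=.002).x; return np.round(s,4)
def near(f,c,rad,z0,z1):
    P,ok,img=cloud(f); m=ok&(np.hypot(P[...,0]-c[0],P[...,1]-c[1])<rad)&(P[...,2]>z0)&(P[...,2]<z1); return P[m],img[m]
```

Run:
```python
from m import *
c={'red':onplane('t0',261,169,.05),'tin':onplane('t0',231,243,.08),'lid':onplane('t0',140,231,.02),'yel':onplane('t0',338,252,.05),'jar':onplane('t0',139,161,.07),'box':onplane('t0',328,149,.03)}
for n,x in c.items():
    print(n,x.round(4))
for f in('t0','s0'):
    print(f,'table z',np.median(near(f,(.35,.05),.03,-.03,.03)[0][:,2]))
    for n,z0,z1 in[('red',.03,.058),('red',.06,.095),('tin',.07,.09),('lid',.012,.03),('lid',.03,.05),('lid',.05,.09),('yel',.03,.058),('yel',.06,.095)]:
        P,_=near(f,c[n],.08,z0,z1)
        if len(P)>8:
            h=cv2.minEnclosingCircle(P[:,:2].astype(np.float32))
            print(f,n,z0,len(P),'med',np.median(P,0).round(4),'enc',np.round(h[0],4),round(h[1],4),'fit',circ(P))
```

```text
red [ 0.6685 -0.0522  0.05  ]
tin [0.4478 0.0373 0.08  ]
lid [0.4872 0.3105 0.02  ]
yel [ 0.421  -0.2731  0.05  ]
jar [0.6899 0.3083 0.07  ]
box [ 0.7346 -0.26    0.03  ]
t0 table z -0.00013477634883423174
t0 red 0.03 231 med [ 0.6721 -0.0494  0.0449] enc [ 0.6757 -0.0509] 0.0299 fit [ 0.6767 -0.0514  0.0233]
t0 red 0.06 68 med [ 0.6733 -0.0509  0.0712] enc [ 0.675  -0.0507] 0.0138 fit [ 0.6751 -0.0514  0.0105]
t0 tin 0.07 152 med [0.4506 0.0458 0.0813] enc [0.4424 0.0413] 0.0609 fit [0.4423 0.0413 0.0589]
t0 lid 0.012 1402 med [0.4868 0.3096 0.02  ] enc [0.4877 0.3118] 0.0663 fit [0.4874 0.3126 0.0483]
t0 lid 0.03 84 med [0.4857 0.3055 0.0393] enc [0.4875 0.3112] 0.02 fit [0.4877 0.3119 0.0172]
t0 lid 0.05 38 med [0.4868 0.3099 0.07  ] enc [0.4874 0.3108] 0.0088 fit [0.4875 0.3108 0.0066]
t0 yel 0.03 254 med [ 0.4209 -0.2736  0.0449] enc [ 0.4219 -0.2775] 0.0303 fit [ 0.4218 -0.2791  0.0234]
t0 yel 0.06 74 med [ 0.422  -0.2765  0.0716] enc [ 0.4218 -0.2774] 0.0139 fit [ 0.4215 -0.2769  0.0104]
s0 table z -0.0004246143611594438
s0 red 0.03 239 med [ 0.6673 -0.0421  0.0446] enc [ 0.6742 -0.0509] 0.0307 fit [ 0.6765 -0.0525  0.0239]
s0 red 0.06 86 med [ 0.6734 -0.0481  0.0708] enc [ 0.6744 -0.0528] 0.0156 fit [ 0.6742 -0.0494  0.0093]
s0 tin 0.07 419 med [0.4418 0.0405 0.0786] enc [0.4435 0.0404] 0.0624 fit [0.4428 0.0411 0.0593]
s0 lid 0.012 2640 med [0.4831 0.3178 0.0198] enc [0.4889 0.3114] 0.0665 fit [0.4886 0.3108 0.0488]
s0 lid 0.03 174 med [0.4829 0.3165 0.0389] enc [0.4883 0.3113] 0.0203 fit [0.4882 0.3109 0.017 ]
s0 lid 0.05 88 med [0.486  0.3135 0.069 ] enc [0.488  0.3107] 0.0093 fit [0.4875 0.3116 0.0067]
s0 yel 0.03 226 med [ 0.4186 -0.2664  0.0443] enc [ 0.4228 -0.277 ] 0.0308 fit [ 0.4227 -0.2796  0.0242]
s0 yel 0.06 78 med [ 0.4217 -0.2742  0.0706] enc [ 0.4221 -0.2783] 0.0143 fit [ 0.4228 -0.2767  0.01  ]
```

Create go.py:
```python
import sys
from h import *
from scipy.spatial.transform import Rotation as Ro
s=readout.sense(); R=Ro.from_rotvec(s['orientation']).as_matrix()
print('t',round(float(s['time']),2),'pos',np.round(s['tool_pos'],4),'F',np.round(s['ft_force'],1),'gap',round(float(s['finger_gap']),4),'tilt',R[:,2].round(4),'y',R[:,1].round(4))
a=list(map(float,sys.argv[1:]))
for i in range(0,len(a),3): print('to',a[i:i+3],'tool',(R.T@(np.array(a[i:i+3])-s['tool_pos'])).round(4))
```

```bash
python3 go.py .6747 -.051 .404 .6747 -.051 .32
```

```text
t 0.1 pos [0.129  0.5346 0.4036] F [ 0.3 -0.4 -0.2] gap 0.0942 tilt [-6.0e-04 -1.8e-03 -1.0e+00] y [ 0.2346  0.9721 -0.0019]
to [0.6747, -0.051, 0.404] tool [-6.679e-01 -4.412e-01  4.000e-04]
to [0.6747, -0.051, 0.32] tool [-0.6679 -0.441   0.0844]
```

Careful with the scale: shifts go in mm and turns go in units of 0.25 rad. That gives: -0.06 m is -60, -0.3 m is -300.

Call:
{"method": "pendant", "body": {
  "ticks": [
    [[-30, -20, 0, 0], [-60, -40, 0, 0], [-90, -60, 0, 0], [-120, -80, 0, 0], [-150, -100, 0, 0], [-180, -120, 0, 0], [-210, -140, 0, 0], [-240, -160, 0, 0], [-270, -180, 0, 0], [-300, -200, 0, 0]]
  ],
  "jaw": 0.06
}}

```text
time: 0.93
tool_pos: [0.3744, 0.2683, 0.4043]
orientation: [-0.371, -3.119, 0.0]
ft_force: [-0.4, 0.5, -0.2]
finger_gap: 0.0598
grasp_force: 0.0
```

```bash
python3 go.py .6747 -.051 .404
```

```text
t 0.93 pos [0.3744 0.2683 0.4043] F [-0.4  0.5 -0.2] gap 0.0598 tilt [-5.e-04 -1.e-04 -1.e+00] y [ 2.345e-01  9.721e-01 -2.000e-04]
to [0.6747, -0.051, 0.404] tool [-3.668e-01 -2.400e-01  2.000e-04]
```

Scaled: -0.32 m is -320, -0.295 m is -295.

Call:
{"method": "pendant", "body": {
  "ticks": [
    [[-33, -22, 0, 0], [-66, -44, 0, 0], [-99, -65, 0, 0], [-132, -87, 0, 0], [-165, -108, 0, 0], [-198, -130, 0, 0], [-231, -151, 0, 0], [-264, -173, 0, 0], [-295, -193, 0, 0], [-320, -210, 0, 0]]
  ]
}}

```text
time: 1.77
tool_pos: [0.637, -0.0117, 0.4034]
orientation: [-0.373, -3.118, 0.0]
ft_force: [0.0, 0.9, -0.2]
finger_gap: 0.0599
grasp_force: 0.0
```

Call:
{"method": "pendant", "body": {
  "ticks": [
    [[-25, -17, 0, 0], [-40, -26, 0, 0], [-47, -30, 20, 0], [-47, -30, 40, 0], [-47, -30, 50, 0], [-47, -30, 50, 0]]
  ]
}}

```text
time: 2.27
tool_pos: [0.6737, -0.0495, 0.3499]
orientation: [-0.37, -3.111, -0.001]
ft_force: [0.1, -0.1, -0.1]
finger_gap: 0.0603
grasp_force: 0.0
```

```bash
python3 go.py .6747 -.051 .32 .6747 -.051 .248
```

Run:
```python
from m import *
snap('wrist','w1')
c=(.6747,-.051)
for z0,z1 in[(.03,.058),(.06,.08),(.08,.095)]:
    P,_=near('w1',c,.06,z0,z1)
    if len(P)>8:
        h=cv2.minEnclosingCircle(P[:,:2].astype(np.float32)); print(len(P),np.median(P,0).round(4),np.round(h[0],4),h[1],circ(P))
```

```text
t 2.27 pos [ 0.6737 -0.0495  0.3499] F [ 0.1 -0.1 -0.1] gap 0.0603 tilt [-0.0081  0.0015 -1.    ] y [ 2.348e-01  9.720e-01 -5.000e-04]
to [0.6747, -0.051, 0.32] tool [-0.0015 -0.0012  0.0299]
to [0.6747, -0.051, 0.248] tool [-0.0021 -0.0011  0.1019]
2255 [ 0.6694 -0.0515  0.0445] [ 0.6757 -0.0541] 0.029969830065965652 [ 0.6776 -0.0547  0.0236]
699 [ 0.6723 -0.0529  0.071 ] [ 0.6755 -0.0541] 0.01399605069309473 [ 0.6752 -0.054   0.0109]
111 [ 0.6746 -0.0539  0.0833] [ 0.676  -0.0544] 0.004907418508082628 [ 0.6752 -0.054   0.0033]
```

View pics/w1.png

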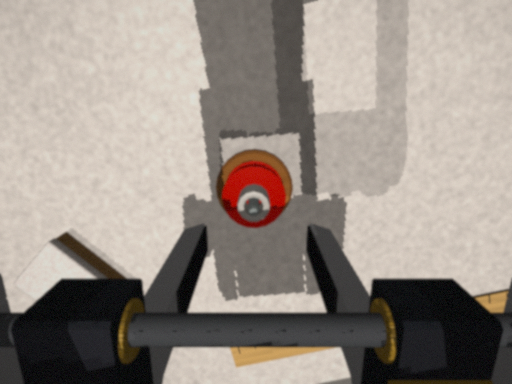

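Wrist view: the hub is centred at about (254,205) between the fingers. The wrist cloud gives (.6755,-.054), so I go in at the mean of the cameras.

Call:
{"method": "pendant", "body": {
  "ticks": [
    [[-1, 0, 20, 0], [-1.5, -2, 50, 0], [-1.5, -2.5, 75, 0], [-1.5, -2.5, 90, 0], [-1.5, -2.5, 98, 0], [-1.5, -2.5, 101.5, 0], [-1.5, -2.5, 101.5, 0], [-1.5, -2.5, 101.5, 0]]
  ]
}}

```text
time: 2.98
tool_pos: [0.6756, -0.0522, 0.2553]
orientation: [0.37, 3.116, -0.0]
ft_force: [0.1, 0.1, -0.6]
finger_gap: 0.0598
grasp_force: 0.0
```

```bash
python3 go.py .675 -.0525 .248
```

```text
t 2.98 pos [ 0.6756 -0.0522  0.2553] F [ 0.1  0.1 -0.6] gap 0.0598 tilt [ 3.3e-03 -4.0e-04 -1.0e+00] y [2.343e-01 9.722e-01 4.000e-04]
to [0.675, -0.0525, 0.248] tool [ 0.0005 -0.0005  0.0073]
```

Call:
{"method": "pendant", "body": {
  "ticks": [
    [[0, 0, 3, 0], [0, 0, 3, 0], [0, 0, 3, 0]]
  ]
}}

```text
time: 3.23
tool_pos: [0.6752, -0.0523, 0.2511]
orientation: [0.371, 3.118, 0.0]
ft_force: [-0.3, -0.3, -0.2]
finger_gap: 0.0603
grasp_force: 0.0
```

```bash
python3 go.py .675 -.0525 .248
```

```text
t 3.23 pos [ 0.6752 -0.0523  0.2511] F [-0.3 -0.3 -0.2] gap 0.0603 tilt [ 1.4e-03 -1.0e-04 -1.0e+00] y [2.346e-01 9.721e-01 2.000e-04]
to [0.675, -0.0525, 0.248] tool [ 0.0002 -0.0002  0.0031]
```

Closing on the hub.

Scaled: 0.002 m is 2.

Call:
{"method": "pendant", "body": {
  "ticks": [
    [[0, 0, 2, 0], [0, 0, 2, 0], [0, 0, 2, 0]]
  ]
}}

```text
time: 3.48
tool_pos: [0.675, -0.0523, 0.248]
orientation: [-0.371, -3.119, -0.0]
ft_force: [-0.4, 0.1, -0.3]
finger_gap: 0.0599
grasp_force: 0.0
```

Call:
{"method": "pendant", "body": {
  "ticks": [
    [[0, 0, 0, 0], [0, 0, 0, 0], [0, 0, 0, 0], [0, 0, 0, 0], [0, 0, 0, 0], [0, 0, 0, 0]]
  ],
  "jaw": 0.0
}}

```text
time: 3.98
tool_pos: [0.6751, -0.0523, 0.2482]
orientation: [0.371, 3.12, 0.0]
ft_force: [0.4, -1.1, 0.4]
finger_gap: 0.0268
grasp_force: 30.0
```

```bash
python3 go.py
```

```text
t 3.98 pos [ 0.6751 -0.0523  0.2482] F [ 0.4 -1.1  0.4] gap 0.0268 tilt [ 0.  0. -1.] y [0.2346 0.9721 0.    ]
```

Call:
{"method": "pendant", "body": {
  "ticks": [
    [[0, 0, -5, 0], [0, 0, -15, 0], [0, 0, -30, 0], [0, 0, -45, 0], [0, 0, -60, 0], [0, 0, -75, 0], [0, 0, -90, 0], [0, 0, -103, 0], [0, 0, -110, 0], [0, 0, -110, 0]]
  ]
}}

```text
time: 4.82
tool_pos: [0.6753, -0.0523, 0.3614]
orientation: [0.37, 3.115, -0.0]
ft_force: [-0.2, -0.4, -0.3]
finger_gap: 0.0265
grasp_force: 30.0
```

```bash
python3 go.py .4428 .0411 .358
```

Run:
```python
from m import *
snap('side','s1')
P,_=near('s1',(.675,-.052),.1,.08,.125); print(len(P),P.min(0),P.max(0))
P,_=near('s1',(.675,-.052),.1,.04,.08); print(len(P))
```

```text
t 4.82 pos [ 0.6753 -0.0523  0.3614] F [-0.2 -0.4 -0.3] gap 0.0265 tilt [ 5.e-03 -7.e-04 -1.e+00] y [2.345e-01 9.721e-01 5.000e-04]
to [0.4428, 0.0411, 0.358] tool [0.2479 0.0363 0.0022]
14 [ 0.65173894 -0.05648918  0.0801315 ] [ 0.68192053 -0.02374798  0.12495314]
36
```

View pics/s1.png

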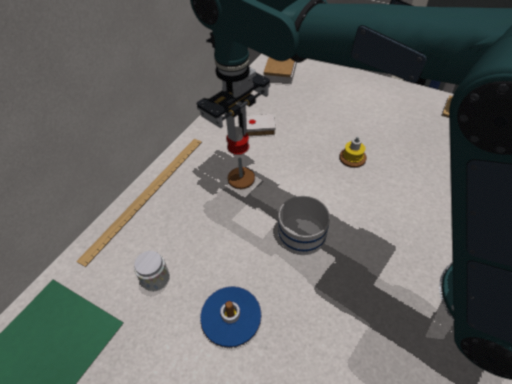

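The side view shows the red spool held at (237,143), well clear of the post. Moving it to the tin.

Scaled: 0.12 m is 120, 0.085 m is 85.

Call:
{"method": "pendant", "body": {
  "ticks": [
    [[20, 3, 0, 0], [50, 7, 0, 0], [85, 12, 0, 0], [120, 18, 0, 0], [155, 23, 0, 0], [190, 28, 0, 0], [220, 32, 0, 0], [240, 35, 0, 0], [248, 36.3, 0, 0], [248, 36.3, 0, 0]]
  ]
}}

```text
time: 5.7
tool_pos: [0.4412, 0.0417, 0.3576]
orientation: [-0.369, -3.119, -0.0]
ft_force: [0.3, -0.5, -1.0]
finger_gap: 0.027
grasp_force: 30.0
```

Call:
{"method": "pendant", "body": {
  "ticks": [
    [[0, 0, 0, 0], [0, 0, 0, 0]]
  ]
}}

```text
time: 5.87
tool_pos: [0.4434, 0.0408, 0.3579]
orientation: [0.372, 3.119, -0.0]
ft_force: [0.2, -0.1, -0.7]
finger_gap: 0.027
grasp_force: 30.0
```

```bash
python3 go.py .4428 .0411 .358 .4428 .0411 .244
```

Run:
```python
from m import *
snap('wrist','w2'); c=(.4428,.0411)
P,_=near('w2',c,.07,.07,.09); h=cv2.minEnclosingCircle(P[:,:2].astype(np.float32)); print(len(P),h,circ(P),circ(P,.0595))
```

```text
t 5.87 pos [0.4434 0.0408 0.3579] F [ 0.2 -0.1 -0.7] gap 0.027 tilt [ 1.e-04 -2.e-04 -1.e+00] y [ 2.351e-01  9.720e-01 -2.000e-04]
to [0.4428, 0.0411, 0.358] tool [ 0.0007  0.0002 -0.0001]
to [0.4428, 0.0411, 0.244] tool [0.0007 0.0002 0.1139]
1751 ((0.44249817728996277, 0.0381491556763649), 0.0610460601747036) [0.4418 0.0385 0.0586] [0.4423 0.0384 0.05  ]
```

View pics/w2.png

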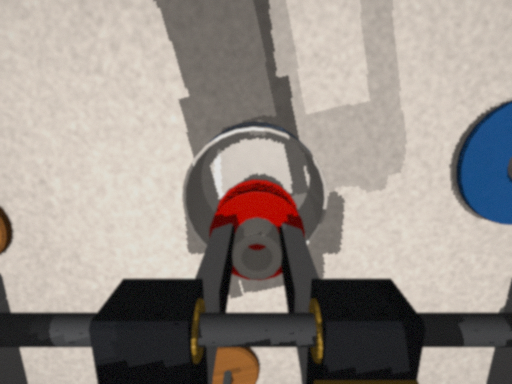

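Wrist view: spool at (257,245) in the fingers, tin mouth circle centred near (254,192). The held spool gives me the wrist camera's bias.

Run:
```python
from m import *
P,ok,img=cloud('w2'); i=img.astype(int); m=ok&(i[...,2]>120)&(i[...,1]<60)&(i[...,0]<60)&(P[...,2]>.1)
v,u=np.where(m); print(u.min(),u.max(),v.min(),v.max()); Q=P[m]; print(len(Q),np.median(Q,0),Q.min(0),Q.max(0))
top=Q[(Q[:,2]>np.median(Q[:,2])-.006)]; print(cv2.minEnclosingCircle(top[:,:2].astype(np.float32)),circ(top,.03)); print(np.percentile(Q[:,2],[5,25,50,75,95]))
# finger-line axis offset
y=np.array([.2345,.9721]); x=np.array([-.9721,.2345])
q=(top[:,:2]-[.4434,.0408]); print('tool y range',(q@y).min(),(q@y).max(),'x',(q@x).min(),(q@x).max())
```

```text
215 297 179 225
2258 [0.42416441 0.04581762 0.15401438] [0.41462591 0.01497476 0.1217327 ] [0.44202634 0.06859526 0.15666678]
((0.4288114905357361, 0.04332049563527107), 0.025040581822395325) [0.4512 0.0365 0.05  ]
[0.12389521 0.15318074 0.15401438 0.15452747 0.15524453]
tool y range -0.02591044776899047 0.023968778269218213 x 0.006870290612683391 0.028591937083330757
```

Scaled: -0.001 m is -1, 0.001 m is 1.

Call:
{"method": "pendant", "body": {
  "ticks": [
    [[1, -1, 20, 0], [1, -1, 50, 0], [1, -1, 80, 0], [1, -1, 100, 0], [1, -1, 110, 0], [1, -1, 112, 0], [1, -1, 114, 0], [1, -1, 115.5, 0], [1, -1, 115.5, 0]]
  ]
}}

```text
time: 6.67
tool_pos: [0.4421, 0.0403, 0.244]
orientation: [0.371, 3.117, 0.0]
ft_force: [-0.9, 0.7, 0.5]
finger_gap: 0.0266
grasp_force: 30.0
```

```bash
python3 go.py .4425 .040 .241
```

```text
t 6.67 pos [0.4421 0.0403 0.244 ] F [-0.9  0.7  0.5] gap 0.0266 tilt [ 0.0026 -0.     -1.    ] y [2.347e-01 9.721e-01 6.000e-04]
to [0.4425, 0.04, 0.241] tool [-0.0005 -0.0002  0.003 ]
```

Call:
{"method": "pendant", "body": {
  "ticks": [
    [[0, 0, 0.5, 0], [0, 0, 1, 0], [0, 0, 1, 0], [0, 0, 1, 0]]
  ]
}}

```text
time: 7.0
tool_pos: [0.4414, 0.0404, 0.2421]
orientation: [0.371, 3.119, 0.0]
ft_force: [-0.2, 0.2, -0.3]
finger_gap: 0.0265
grasp_force: 30.0
```

```bash
python3 go.py .4425 .040 .241
```

```text
t 7.0 pos [0.4414 0.0404 0.2421] F [-0.2  0.2 -0.3] gap 0.0265 tilt [ 9.e-04  0.e+00 -1.e+00] y [2.345e-01 9.721e-01 2.000e-04]
to [0.4425, 0.04, 0.241] tool [-0.0012 -0.0002  0.0011]
```

Scaled: 0.0012 m is 1.2, -0.001 m is -1.

Call:
{"method": "pendant", "body": {
  "ticks": [
    [[-1, 0, 0.5, 0], [-1, 0, 1, 0], [-1, 0, 1.2, 0], [-1, 0, 1.2, 0]]
  ]
}}

```text
time: 7.33
tool_pos: [0.4425, 0.0402, 0.2411]
orientation: [0.371, 3.119, 0.0]
ft_force: [-0.6, 0.6, 3.4]
finger_gap: 0.0268
grasp_force: 30.0
```

```bash
python3 go.py
```

```text
t 7.33 pos [0.4425 0.0402 0.2411] F [-0.6  0.6  3.4] gap 0.0268 tilt [ 8.e-04  0.e+00 -1.e+00] y [2.346e-01 9.721e-01 2.000e-04]
```

Call:
{"method": "pendant", "body": {
  "ticks": [
    [[0, 0, 0, 0], [0, 0, 0, 0], [0, 0, 0, 0], [0, 0, 0, 0]]
  ],
  "jaw": 0.046
}}

```text
time: 7.67
tool_pos: [0.4422, 0.0402, 0.2401]
orientation: [-0.371, -3.119, -0.0]
ft_force: [0.6, -0.6, -0.3]
finger_gap: 0.0455
grasp_force: 0.0
```

```bash
python3 go.py
```

```text
t 7.67 pos [0.4422 0.0402 0.2401] F [ 0.6 -0.6 -0.3] gap 0.0455 tilt [-6.e-04  2.e-04 -1.e+00] y [0.2346 0.9721 0.    ]
```

Scaled: -0.15 m is -150, -0.145 m is -145.

Call:
{"method": "pendant", "body": {
  "ticks": [
    [[0, 0, -5, 0], [0, 0, -20, 0], [0, 0, -50, 0], [0, 0, -80, 0], [0, 0, -110, 0], [0, 0, -135, 0], [0, 0, -145, 0], [0, 0, -150, 0], [0, 0, -150, 0]]
  ]
}}

```text
time: 8.42
tool_pos: [0.4423, 0.0402, 0.3909]
orientation: [0.371, 3.118, 0.0]
ft_force: [0.0, -0.1, -0.3]
finger_gap: 0.0458
grasp_force: 0.0
```

```bash
python3 go.py .4878 .3112 .39
```

Run:
```python
from m import *
for n in('wrist','top','side'):
    snap(n,n+'3'); P,_=near(n+'3',(.4425,.04),.07,.073,.09); h=cv2.minEnclosingCircle(P[:,:2].astype(np.float32)); print(n,'tin',len(P),np.round(h[0],4),h[1],circ(P))
    P,_=near(n+'3',(.4425,.04),.05,.055,.07); 
    if len(P)>5:h=cv2.minEnclosingCircle(P[:,:2].astype(np.float32)); print('  hub',len(P),np.median(P,0).round(4),np.round(h[0],4),h[1])
    P,_=near(n+'3',(.4425,.04),.05,.03,.045);
    if len(P)>5:h=cv2.minEnclosingCircle(P[:,:2].astype(np.float32)); print('  flange',len(P),np.median(P,0).round(4),np.round(h[0],4),h[1])
```

```text
t 8.42 pos [0.4423 0.0402 0.3909] F [ 0.  -0.1 -0.3] gap 0.0458 tilt [ 0.0012  0.     -1.    ] y [2.346e-01 9.721e-01 3.000e-04]
to [0.4878, 0.3112, 0.39] tool [0.0194 0.2741 0.001 ]
wrist tin 1672 [0.4427 0.0382] 0.06126461178064346 [0.442  0.0384 0.0588]
  hub 463 [0.4427 0.0393 0.064 ] [0.4433 0.0391] 0.013981335796415806
  flange 1799 [0.4397 0.0399 0.0375] [0.4434 0.0389] 0.030127454549074173
top tin 32 [0.4002 0.0414] 0.04082125797867775 [0.4405 0.0413 0.0575]
side tin 353 [0.443  0.0406] 0.06197149306535721 [0.4428 0.041  0.0592]
  hub 97 [0.4433 0.0438 0.0633] [0.4441 0.0415] 0.01443366426974535
  flange 250 [0.4378 0.0501 0.0378] [0.4437 0.0416] 0.030319740995764732
```

View pics/wrist3.png

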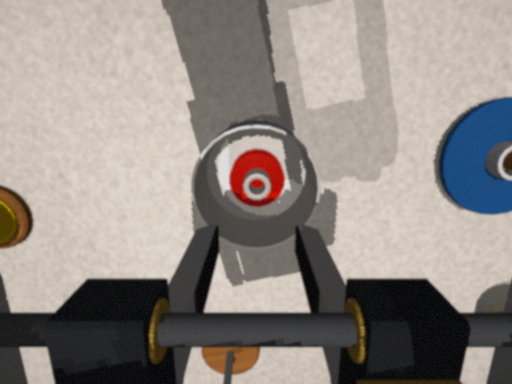

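The spool stands upright and within 1 mm of the tin's centre. It sits at (257,182) inside the mouth, which is centred near (255,180). The TCP at release puts the tin at about (.4418,.0394). Next, the lids.

Scaled: 0.274 m is 274, 0.262 m is 262.

Call:
{"method": "pendant", "body": {
  "ticks": [
    [[2, 20, 0, 0], [4, 55, 0, 0], [6, 90, 0, 0], [9, 130, 0, 0], [12, 170, 0, 0], [15, 205, 0, 0], [17, 240, 0, 0], [19, 262, 0, 0], [19.5, 274, 0, 0], [19.5, 274, 0, 0]]
  ],
  "jaw": 0.05
}}

```text
time: 9.4
tool_pos: [0.4875, 0.3129, 0.388]
orientation: [-0.366, -3.117, 0.003]
ft_force: [-0.5, -0.3, -0.3]
finger_gap: 0.0498
grasp_force: 0.0
```

Call:
{"method": "pendant", "body": {
  "ticks": [
    [[0, 0, 0, 0], [0, 0, 0, 0]]
  ]
}}

```text
time: 9.57
tool_pos: [0.4876, 0.3099, 0.3899]
orientation: [-0.373, -3.118, 0.002]
ft_force: [-0.4, 1.0, 0.4]
finger_gap: 0.0501
grasp_force: 0.0
```

```bash
python3 go.py .4878 .3112 .243
```

Run:
```python
from m import *
n='wrist'; snap(n,n+'4')
for z0,z1 in[(.015,.03),(.03,.045),(.06,.08)]:
    P,_=near(n+'4',(.4878,.311),.08,z0,z1); h=cv2.minEnclosingCircle(P[:,:2].astype(np.float32)); print(n,len(P),np.median(P,0).round(4),np.round(h[0],4),h[1],circ(P))
```

```text
t 9.57 pos [0.4876 0.3099 0.3899] F [-0.4  1.   0.4] gap 0.0501 tilt [-0.0011 -0.0012 -1.    ] y [ 0.2358  0.9718 -0.0014]
to [0.4878, 0.3112, 0.243] tool [0.     0.0015 0.1469]
wrist 9578 [0.482  0.3106 0.0195] [0.488  0.3089] 0.0660296306014061 [0.4882 0.3088 0.0482]
wrist 546 [0.4828 0.3109 0.0391] [0.4879 0.3089] 0.020304910838603973 [0.4879 0.3089 0.0174]
wrist 274 [0.4863 0.3093 0.0703] [0.4878 0.309 ] 0.009133294224739075 [0.487  0.3092 0.0062]
```

Call:
{"method": "pendant", "body": {
  "ticks": [
    [[0.8, 0, 20, 0], [1, 0.5, 50, 0], [1, 0.5, 80, 0], [1, 0.5, 110, 0], [1, 0.5, 130, 0], [1, 0.5, 140, 0], [1, 0.5, 145.5, 0], [1, 0.5, 146.5, 0], [1, 0.5, 146.5, 0], [1, 0.5, 146.5, 0]]
  ],
  "jaw": 0.05
}}

```text
time: 10.45
tool_pos: [0.4874, 0.3119, 0.2461]
orientation: [0.371, 3.116, 0.003]
ft_force: [0.4, -0.2, -0.7]
finger_gap: 0.0503
grasp_force: 0.0
```

Call:
{"method": "pendant", "body": {
  "ticks": [
    [[0, 0, 0, 0], [0, 0, 0, 0]]
  ]
}}

```text
time: 10.62
tool_pos: [0.4871, 0.3121, 0.2455]
orientation: [0.371, 3.117, 0.002]
ft_force: [0.3, 0.2, -1.0]
finger_gap: 0.05
grasp_force: 0.0
```

```bash
python3 go.py .4868 .3102 .243
```

```text
t 10.62 pos [0.4871 0.3121 0.2455] F [ 0.3  0.2 -1. ] gap 0.05 tilt [ 0.0024  0.0013 -1.    ] y [0.2345 0.9721 0.0018]
to [0.4868, 0.3102, 0.243] tool [-0.0001 -0.0019  0.0025]
```

Scaled: 0.002 m is 2, -0.0015 m is -1.5.

Call:
{"method": "pendant", "body": {
  "ticks": [
    [[0, -1, 1, 0], [0, -1.5, 2, 0], [0, -1.5, 2, 0], [0, -1.5, 2, 0], [0, -1.5, 2, 0]]
  ]
}}

```text
time: 11.03
tool_pos: [0.4863, 0.3104, 0.2419]
orientation: [-0.371, -3.119, 0.0]
ft_force: [0.3, 1.1, -0.4]
finger_gap: 0.0498
grasp_force: 0.0
```

```bash
python3 go.py .4868 .3102 .243
```

```text
t 11.03 pos [0.4863 0.3104 0.2419] F [ 0.3  1.1 -0.4] gap 0.0498 tilt [-2.e-04 -0.e+00 -1.e+00] y [ 2.345e-01  9.721e-01 -1.000e-04]
to [0.4868, 0.3102, 0.243] tool [-0.0005 -0.0001 -0.0011]
```

Scaled: -0.001 m is -1.

Call:
{"method": "pendant", "body": {
  "ticks": [
    [[0, 0, -1, 0], [0, 0, -1, 0], [0, 0, -1, 0], [0, 0, -1, 0], [0, 0, -1, 0], [0, 0, -1, 0], [0, 0, -1, 0]]
  ],
  "jaw": 0.0
}}

```text
time: 11.62
tool_pos: [0.4864, 0.3104, 0.243]
orientation: [0.371, 3.12, 0.0]
ft_force: [-0.3, 0.6, 0.3]
finger_gap: 0.0175
grasp_force: 30.0
```

```bash
python3 go.py
```

```text
t 11.62 pos [0.4864 0.3104 0.243 ] F [-0.3  0.6  0.3] gap 0.0175 tilt [ 0.e+00  1.e-04 -1.e+00] y [2.346e-01 9.721e-01 1.000e-04]
```

Scaled: -0.12 m is -120, -0.115 m is -115.

Call:
{"method": "pendant", "body": {
  "ticks": [
    [[0, 0, -4, 0], [0, 0, -12, 0], [0, 0, -25, 0], [0, 0, -40, 0], [0, 0, -60, 0], [0, 0, -80, 0], [0, 0, -100, 0], [0, 0, -115, 0], [0, 0, -120, 0], [0, 0, -120, 0]]
  ]
}}

```text
time: 12.45
tool_pos: [0.4866, 0.3105, 0.3652]
orientation: [0.371, 3.116, 0.004]
ft_force: [0.3, 0.3, -3.3]
finger_gap: 0.0172
grasp_force: 30.0
```

Call:
{"method": "pendant", "body": {
  "ticks": [
    [[0, 0, 0, 0], [0, 0, 0, 0]]
  ]
}}

```text
time: 12.62
tool_pos: [0.4861, 0.3102, 0.3613]
orientation: [-0.371, -3.117, 0.003]
ft_force: [0.1, 0.1, -2.7]
finger_gap: 0.0171
grasp_force: 30.0
```

```bash
python3 go.py .4418 .0394 .363
```

Run:
```python
from m import *
snap('side','s5'); snap('wrist','w5'); cv2.imwrite('pics/v5.png',np.vstack([cv2.imread('pics/s5.png')[60:384],cv2.imread('pics/w5.png')[120:390]])[:600])
for f in('s5','w5'):
    P,ok,img=cloud(f); i=img.astype(int); m=ok&(i[...,0]>i[...,2]+50)&(P[...,2]>.1)&(np.hypot(P[...,0]-.487,P[...,1]-.31)<.09)
    Q=P[m]; Q=Q[abs(Q[:,2]-np.median(Q[:,2]))<.006]; A=np.c_[Q[:,:2]-[.487,.31],np.ones(len(Q))]; print(f,len(Q),np.linalg.lstsq(A,Q[:,2],rcond=None)[0].round(4),cv2.minEnclosingCircle(Q[:,:2].astype(np.float32)))
```

```text
t 12.62 pos [0.4861 0.3102 0.3613] F [ 0.1  0.1 -2.7] gap 0.0171 tilt [-0.0028 -0.0013 -1.    ] y [ 0.2346  0.9721 -0.0019]
to [0.4418, 0.0394, 0.363] tool [-0.0205 -0.2736 -0.0013]
s5 1442 [-0.0028 -0.0023  0.138 ] ((0.48654428124427795, 0.3113603889942169), 0.06496071815490723)
w5 13988 [-0.0027 -0.0029  0.1376] ((0.48656728863716125, 0.3087567985057831), 0.0650951936841011)
```

View pics/v5.png

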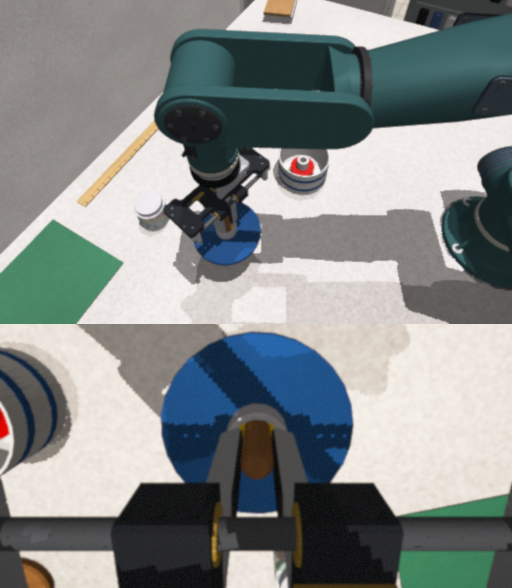

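Both lids hang level from the knob: the disc's fitted slope is under 0.3° and its top is at 0.138. The spool is visible in the tin at (303,165). Moving over the tin.

Scaled: -0.001 m is -1, -0.258 m is -258.

Call:
{"method": "pendant", "body": {
  "ticks": [
    [[-1, -12, 0, 0], [-3, -36, 0, 0], [-5, -64, 0, 0], [-7, -94, 0, 0], [-9, -124, 0, 0], [-11.5, -154, 0, 0], [-14, -184, 0, 0], [-16, -214, 0, 0], [-18, -240, 0, 0], [-19.5, -258, 0, 0]]
  ]
}}

```text
time: 13.55
tool_pos: [0.4436, 0.0525, 0.3625]
orientation: [-0.374, -3.119, 0.002]
ft_force: [0.7, 0.6, -2.5]
finger_gap: 0.0173
grasp_force: 30.0
```

Call:
{"method": "pendant", "body": {
  "ticks": [
    [[-0.5, -8, 0, 0], [-1, -13.6, 0, 0], [-1, -15.6, 0, 0], [-1, -15.6, 0, 0], [-1, -15.6, 0, 0], [-1, -15.6, 0, 0]]
  ]
}}

```text
time: 14.05
tool_pos: [0.4423, 0.0404, 0.3629]
orientation: [-0.369, -3.12, -0.001]
ft_force: [-0.3, 0.4, -3.0]
finger_gap: 0.0174
grasp_force: 30.0
```

```bash
python3 go.py .4417 .0394 .333
```

```text
t 14.05 pos [0.4423 0.0404 0.3629] F [-0.3  0.4 -3. ] gap 0.0174 tilt [-1.e-04  5.e-04 -1.e+00] y [2.332e-01 9.724e-01 4.000e-04]
to [0.4417, 0.0394, 0.333] tool [ 0.0003 -0.0011  0.0299]
```

Scaled: 0.033 m is 33, 0.031 m is 31.

Call:
{"method": "pendant", "body": {
  "ticks": [
    [[0.3, -1, 8, 0], [0.3, -1, 18, 0], [0.3, -1, 26, 0], [0.3, -1, 31, 0], [0.3, -1, 33, 0], [0.3, -1, 33, 0], [0.3, -1, 33, 0], [0.3, -1, 33, 0]]
  ]
}}

```text
time: 14.72
tool_pos: [0.4418, 0.0387, 0.3304]
orientation: [0.371, 3.119, 0.0]
ft_force: [-0.5, 0.1, -2.4]
finger_gap: 0.0173
grasp_force: 30.0
```

```bash
python3 go.py .4417 .0394 .315
```

```text
t 14.72 pos [0.4418 0.0387 0.3304] F [-0.5  0.1 -2.4] gap 0.0173 tilt [ 9.e-04  1.e-04 -1.e+00] y [2.346e-01 9.721e-01 3.000e-04]
to [0.4417, 0.0394, 0.315] tool [0.0002 0.0007 0.0154]
```

Scaled: 0.006 m is 6, 0.005 m is 5.

Call:
{"method": "pendant", "body": {
  "ticks": [
    [[0, 0.7, 1, 0], [0, 0.7, 2, 0], [0, 0.7, 3, 0], [0, 0.7, 4, 0], [0, 0.7, 5, 0], [0, 0.7, 6, 0], [0, 0.7, 6, 0]]
  ]
}}

```text
time: 15.3
tool_pos: [0.4417, 0.0394, 0.3236]
orientation: [-0.371, -3.119, -0.0]
ft_force: [-0.2, -0.1, -2.7]
finger_gap: 0.0174
grasp_force: 30.0
```

```bash
python3 go.py .4417 .0394 .315
```

```text
t 15.3 pos [0.4417 0.0394 0.3236] F [-0.2 -0.1 -2.7] gap 0.0174 tilt [-5.e-04  1.e-04 -1.e+00] y [ 0.2346  0.9721 -0.    ]
to [0.4417, 0.0394, 0.315] tool [-0.      0.      0.0086]
```

Lid bottom is at about 0.081, so the plug is entering without contact. I continue down gently.

Call:
{"method": "pendant", "body": {
  "ticks": [
    [[0, 0, 1, 0], [0, 0, 2, 0], [0, 0, 3, 0], [0, 0, 4, 0], [0, 0, 4, 0], [0, 0, 4, 0]]
  ]
}}

```text
time: 15.8
tool_pos: [0.4417, 0.0394, 0.3199]
orientation: [-0.371, -3.119, -0.0]
ft_force: [0.4, -0.3, -2.5]
finger_gap: 0.0173
grasp_force: 30.0
```

```bash
python3 go.py .4417 .0394 .315
```

```text
t 15.8 pos [0.4417 0.0394 0.3199] F [ 0.4 -0.3 -2.5] gap 0.0173 tilt [-2.e-04  1.e-04 -1.e+00] y [0.2346 0.9721 0.    ]
to [0.4417, 0.0394, 0.315] tool [0.     0.     0.0049]
```

Scaled: 0.003 m is 3, 0.0025 m is 2.5.

Call:
{"method": "pendant", "body": {
  "ticks": [
    [[0, 0, 0.7, 0], [0, 0, 1.4, 0], [0, 0, 2, 0], [0, 0, 2.5, 0], [0, 0, 3, 0], [0, 0, 3, 0], [0, 0, 3, 0]]
  ]
}}

```text
time: 16.38
tool_pos: [0.4418, 0.0394, 0.317]
orientation: [-0.371, -3.12, -0.0]
ft_force: [-0.6, 0.3, -3.5]
finger_gap: 0.0174
grasp_force: 30.0
```

```bash
python3 go.py .4417 .0394 .315
```

```text
t 16.38 pos [0.4418 0.0394 0.317 ] F [-0.6  0.3 -3.5] gap 0.0174 tilt [ 0.e+00  1.e-04 -1.e+00] y [2.346e-01 9.721e-01 1.000e-04]
to [0.4417, 0.0394, 0.315] tool [ 0.0001 -0.      0.002 ]
```

Scaled: 0.002 m is 2, 0.0015 m is 1.5.

Call:
{"method": "pendant", "body": {
  "ticks": [
    [[0, 0, 0.5, 0], [0, 0, 1, 0], [0, 0, 1.5, 0], [0, 0, 2, 0], [0, 0, 2, 0], [0, 0, 2, 0]]
  ]
}}

```text
time: 16.88
tool_pos: [0.4418, 0.0394, 0.3149]
orientation: [-0.371, -3.12, -0.0]
ft_force: [0.4, 0.1, -2.1]
finger_gap: 0.0172
grasp_force: 30.0
```

```bash
python3 go.py .4417 .0394 .315
```

```text
t 16.88 pos [0.4418 0.0394 0.3149] F [ 0.4  0.1 -2.1] gap 0.0172 tilt [-0.e+00  1.e-04 -1.e+00] y [2.346e-01 9.721e-01 1.000e-04]
to [0.4417, 0.0394, 0.315] tool [ 0.0001 -0.     -0.0001]
```

Just at contact. One more small press, then release.

Call:
{"method": "pendant", "body": {
  "ticks": [
    [[0, 0, 0.5, 0], [0, 0, 0.8, 0], [0, 0, 0.8, 0], [0, 0, 0.8, 0]]
  ]
}}

```text
time: 17.22
tool_pos: [0.4417, 0.0394, 0.3149]
orientation: [0.371, 3.119, 0.0]
ft_force: [-2.5, 0.2, 2.8]
finger_gap: 0.0172
grasp_force: 30.0
```

```bash
python3 go.py .4417 .0394 .315
```

```text
t 17.22 pos [0.4417 0.0394 0.3149] F [-2.5  0.2  2.8] gap 0.0172 tilt [ 5.e-04  0.e+00 -1.e+00] y [2.345e-01 9.721e-01 1.000e-04]
to [0.4417, 0.0394, 0.315] tool [ 0.      0.     -0.0001]
```

Call:
{"method": "pendant", "body": {
  "ticks": [
    [[0, 0, 0, 0], [0, 0, 0, 0], [0, 0, 0, 0], [0, 0, 0, 0], [0, 0, 0, 0]]
  ],
  "jaw": 0.07
}}

```text
time: 17.63
tool_pos: [0.4418, 0.0394, 0.314]
orientation: [0.371, 3.12, 0.0]
ft_force: [-0.2, 0.4, -0.6]
finger_gap: 0.0476
grasp_force: 0.0
```

Call:
{"method": "pendant", "body": {
  "ticks": [
    [[0, 0, -5, 0], [0, 0, -20, 0], [0, 0, -40, 0], [0, 0, -60, 0], [0, 0, -70, 0], [0, 0, -75, 0], [0, 0, -75, 0], [0, 0, -75, 0]]
  ]
}}

```text
time: 18.3
tool_pos: [0.4417, 0.0394, 0.3885]
orientation: [-0.371, -3.119, -0.0]
ft_force: [-0.5, 0.4, -0.9]
finger_gap: 0.0699
grasp_force: 0.0
```

```bash
python3 go.py .4417 .0394 .293
```

Run:
```python
from m import *
for n in('side','wrist'):
    f=n+'6'; snap(n,f); c=(.442,.039)
    for z0,z1 in[(.085,.098),(.104,.118),(.13,.155)]:
        P,_=near(f,c,.08,z0,z1); h=cv2.minEnclosingCircle(P[:,:2].astype(np.float32)); A=np.c_[P[:,:2]-c,np.ones(len(P))]
        print(f,len(P),np.median(P,0).round(4),np.round(h[0],4),h[1],np.linalg.lstsq(A,P[:,2],rcond=None)[0].round(4))
cv2.imwrite('pics/v6.png',np.hstack([cv2.resize(cv2.imread('pics/side6.png')[130:290,220:400],None,fx=2,fy=2,interpolation=cv2.INTER_CUBIC),cv2.imread('pics/wrist6.png')[60:380,80:]]))
```

```text
t 18.3 pos [0.4417 0.0394 0.3885] F [-0.5  0.4 -0.9] gap 0.0699 tilt [-8.e-04  2.e-04 -1.e+00] y [ 0.2345  0.9721 -0.    ]
to [0.4417, 0.0394, 0.293] tool [-0.0001  0.      0.0955]
side6 1723 [0.4363 0.0537 0.0916] [0.4435 0.0418] 0.06707306951284409 [ 0.0009 -0.0074  0.0916]
side6 135 [0.4398 0.0476 0.1108] [0.4436 0.0415] 0.020506523549556732 [ 0.0146 -0.0398  0.1105]
side6 55 [0.443  0.0436 0.1406] [0.4442 0.041 ] 0.009652706794440746 [ 0.2626 -0.3004  0.1415]
wrist6 14403 [0.4362 0.0413 0.0915] [0.4435 0.0391] 0.06600148230791092 [ 0.0002 -0.0015  0.0914]
wrist6 801 [0.4366 0.0429 0.1112] [0.4433 0.0392] 0.020043514668941498 [ 0.0185 -0.0118  0.1107]
wrist6 480 [0.441  0.0388 0.1423] [0.443  0.0381] 0.009210646152496338 [ 0.3476 -0.1015  0.1412]
```

View pics/v6.png

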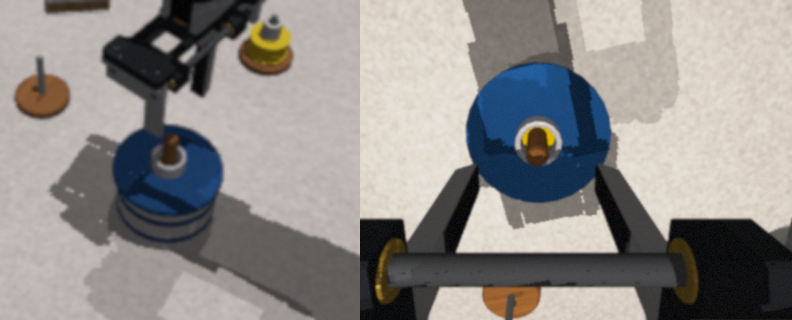

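The lids are seated: disc level with its top at 0.092 as expected, and the knob upright inside the collar. The outer lid is about 1 mm off the knob. Now I go down around the collar.

Call:
{"method": "pendant", "body": {
  "ticks": [
    [[-0.4, 0.5, 20, 0], [-0.4, 0.5, 45, 0], [-0.4, 0.5, 65, 0], [-0.4, 0.5, 80, 0], [-0.4, 0.5, 88, 0], [-0.4, 0.5, 91, 0], [-0.4, 0.5, 92.5, 0], [-0.4, 0.5, 92.5, 0], [-0.4, 0.5, 92.5, 0], [-0.4, 0.5, 92.5, 0]]
  ],
  "jaw": 0.06
}}

```text
time: 19.23
tool_pos: [0.4426, 0.0398, 0.2978]
orientation: [0.371, 3.117, 0.0]
ft_force: [0.3, -0.8, 0.7]
finger_gap: 0.0603
grasp_force: 0.0
```

```bash
python3 go.py .4422 .0398 .2935
```

```text
t 19.23 pos [0.4426 0.0398 0.2978] F [ 0.3 -0.8  0.7] gap 0.0603 tilt [ 0.0022  0.     -1.    ] y [2.346e-01 9.721e-01 5.000e-04]
to [0.4422, 0.0398, 0.2935] tool [ 0.0004 -0.0001  0.0043]
```

Scaled: 0.002 m is 2, 0.001 m is 1.

Call:
{"method": "pendant", "body": {
  "ticks": [
    [[0, 0, 1, 0], [0, 0, 2, 0], [0, 0, 2, 0], [0, 0, 2, 0], [0, 0, 2, 0]]
  ]
}}

```text
time: 19.65
tool_pos: [0.4423, 0.0398, 0.2947]
orientation: [0.371, 3.12, 0.0]
ft_force: [1.3, -0.2, -0.6]
finger_gap: 0.0603
grasp_force: 0.0
```

```bash
python3 go.py .4422 .0398 .2935
```

```text
t 19.65 pos [0.4423 0.0398 0.2947] F [ 1.3 -0.2 -0.6] gap 0.0603 tilt [ 1.e-04  1.e-04 -1.e+00] y [2.346e-01 9.721e-01 1.000e-04]
to [0.4422, 0.0398, 0.2935] tool [0.0001 0.     0.0012]
```

Scaled: 0.001 m is 1.

Call:
{"method": "pendant", "body": {
  "ticks": [
    [[0, 0, 1, 0], [0, 0, 1, 0], [0, 0, 1, 0], [0, 0, 1, 0], [0, 0, 1, 0], [0, 0, 1, 0]]
  ],
  "jaw": 0.0
}}

```text
time: 20.15
tool_pos: [0.4423, 0.0398, 0.2936]
orientation: [-0.371, -3.119, -0.0]
ft_force: [0.2, -0.1, -0.2]
finger_gap: 0.0395
grasp_force: 30.0
```

```bash
python3 go.py .4422 .0398 .3935
```

```text
t 20.15 pos [0.4423 0.0398 0.2936] F [ 0.2 -0.1 -0.2] gap 0.0395 tilt [-1.e-04  1.e-04 -1.e+00] y [2.345e-01 9.721e-01 1.000e-04]
to [0.4422, 0.0398, 0.3935] tool [ 0.0001  0.     -0.0999]
```

Lift slowly and straight: knob clearance in the collar is 6 mm and skirt play 2.5 mm.

Call:
{"method": "pendant", "body": {
  "ticks": [
    [[0, 0, -1, 0], [0, 0, -3, 0], [0, 0, -6, 0], [0, 0, -10, 0], [0, 0, -15, 0], [0, 0, -21, 0], [0, 0, -28, 0], [0, 0, -36, 0], [0, 0, -45, 0], [0, 0, -53, 0]]
  ]
}}

```text
time: 20.98
tool_pos: [0.4424, 0.0398, 0.348]
orientation: [0.371, 3.119, 0.0]
ft_force: [1.0, -0.2, -1.2]
finger_gap: 0.0393
grasp_force: 30.0
```

Call:
{"method": "pendant", "body": {
  "ticks": [
    [[0, 0, -8, 0], [0, 0, -17, 0], [0, 0, -26, 0], [0, 0, -34, 0], [0, 0, -41, 0], [0, 0, -45, 0], [0, 0, -47, 0], [0, 0, -47, 0], [0, 0, -47, 0], [0, 0, -47, 0]]
  ]
}}

```text
time: 21.82
tool_pos: [0.4422, 0.0398, 0.3931]
orientation: [-0.371, -3.118, -0.0]
ft_force: [-0.1, -0.1, -0.4]
finger_gap: 0.0394
grasp_force: 30.0
```

```bash
python3 go.py .4422 .0398 .3935
```

Run:
```python
from m import *
c=(.442,.04)
for n in('side','wrist'):
    f=n+'7'; snap(n,f)
    P,ok,img=cloud(f); i=img.astype(int); m=ok&(i[...,0]>i[...,2]+50)&(P[...,2]>.15)&(np.hypot(P[...,0]-.442,P[...,1]-.04)<.09)
    Q=P[m]; Q=Q[abs(Q[:,2]-np.median(Q[:,2]))<.006]; print(f,len(Q),np.linalg.lstsq(np.c_[Q[:,:2]-c,np.ones(len(Q))],Q[:,2],rcond=None)[0].round(4),cv2.minEnclosingCircle(Q[:,:2].astype(np.float32)))
    m=ok&(i[...,2]>100)&(i[...,1]>80)&(i[...,0]<60)&(P[...,2]>.07)&(np.hypot(P[...,0]-.442,P[...,1]-.04)<.07)
    Q=P[m]; Q=Q[Q[:,2]<.1]
    if len(Q)>20: print(' yellow',len(Q),np.linalg.lstsq(np.c_[Q[:,:2]-c,np.ones(len(Q))],Q[:,2],rcond=None)[0].round(4))
cv2.imwrite('pics/v7.png',cv2.resize(cv2.imread('pics/side7.png')[90:290,200:440],None,fx=3,fy=3,interpolation=cv2.INTER_CUBIC))
```

```text
t 21.82 pos [0.4422 0.0398 0.3931] F [-0.1 -0.1 -0.4] gap 0.0394 tilt [-1.2e-03  1.0e-04 -1.0e+00] y [ 2.346e-01  9.721e-01 -1.000e-04]
to [0.4422, 0.0398, 0.3935] tool [-0.      0.     -0.0004]
side7 686 [-3.000e-04 -1.000e-04  1.912e-01] ((0.43567973375320435, 0.048733901232481), 0.061711911112070084)
 yellow 201 [-0.0001 -0.0017  0.0874]
wrist7 15655 [-0.0011 -0.0017  0.191 ] ((0.4418756365776062, 0.039449986070394516), 0.06445828080177307)
 yellow 916 [0.0029 0.0011 0.0874]
```

View pics/v7.png

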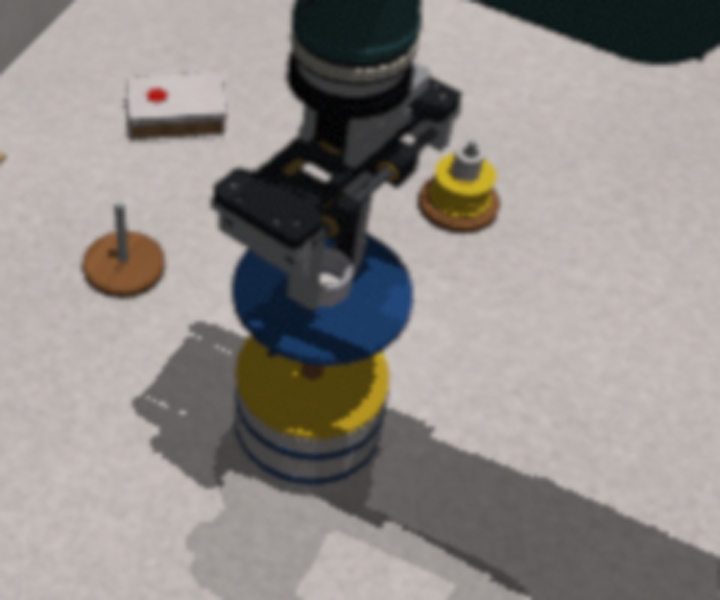

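The yellow lid is seated and level at 0.0874 (expected 0.088). The blue lid is held level about 10 cm up and clear of the knob.

Call:
{"method": "pendant", "body": {
  "ticks": [
    [[0, 0, 0, 0], [0, 0, 0, 0], [0, 0, 0, 0], [0, 0, 0, 0], [0, 0, 0, 0], [0, 0, 0, 0]]
  ]
}}

```text
time: 22.42
tool_pos: [0.4423, 0.0398, 0.3937]
orientation: [0.371, 3.12, 0.0]
ft_force: [0.5, 0.1, -1.3]
finger_gap: 0.0394
grasp_force: 30.0
```

```bash
python3 -c "
from cell import manip; print(manip.job_done())"
```

```text
the job is handed in; nothing more can be done
None
```

The job is handed in at 22.4 s: the red spool stands within 1 mm of the tin's centre, the yellow inner lid is seated level, and the blue outer lid is held level by its collar about 10 cm above where it sat.

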